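Set up crown dies under the stereo microscope and share the picture with the monitor

ROBOT

A 6-joint arm with a two-finger parallel gripper is mounted at the origin on the work surface. World frame = base frame: x ahead of the robot, y to its left, z up, the work surface at z = 0. Lengths are in mm, angles in rad, forces in N, time in s.
With the tool pointing down it reaches from about 300 to 775 mm from the base axis. Payload 14.6 kg.
Tool frame: the origin (TCP) lies at the very end of the fingers, on their centre line; the grasp point (between the pads) lies 19 mm behind it (grip_point_offset is the distance from the TCP to the grasp point, in mm); z points along the fingers, y is the line along which they close (so a half turn about z gives the same grasp; the last joint's range is limited). The gripper opens to 94 mm and grips with 3 to 60 N. Pads are 16 mm wide; open, the fingers measure 119 mm over their backs; the gripper's body (75 mm by 177 mm) begins 78 mm behind the grasp point.
Start: joints at [1.195, 0.3, 1.521, -0, 1.321, -0.067], TCP at [167.151, 523.975, 205.446] pointing down, gripper open.
Joint ranges: [-3.03, 3.03], [-0.79, 2.21], [0.23, 2.52], [-1.04, 4.18], [0, 3.07], [-2.55, 2.55]. Speed limits (rad/s): [2.22, 2.22, 2.57, 3.14, 3.14, 3.14].

INTERFACE

Orientations are given as [roll, pitch, yaw] about the fixed x, y, z axes, in that order (R = Rz(yaw) Ry(pitch) Rx(roll)).
In Python, from cell import read_state, camera, camera_info, sign_off, grip_point_offset gives the robot as it stands.
- The arm moves only by the shell command python3 -m handwheel 'ROWS' [FORCE]. ROWS is text: rows parted by semicolons, each of 5 numbers parted by spaces: the shift along the world's x, y, z in units of 40 mm (1.0 is 40 mm), then the turn about the world's z in units of 5 degrees (1.0 is 5 degrees), then the closure, from 0 (fully open) to 1 (shut). In form: dx dy dz yaw gripper; .... A call has 1 to 12 rows; each row shifts and turns the commanded pose from where the row before left it; what a row does not reach is not made up. A row lasts 1/12 s, in which the tool goes at most 41.7 mm and 7.16 degrees, less where a joint would pass 70% of its speed; a pose out of reach is approached as far as the arm can. A call is refused whole if a number of a shift passes 1 or a number of a turn 1, either way. A call with a gripper value outside its range is refused whole. The fingers move at their own pace and stop on an object; FORCE is the grip in N (left out, the last holds). Time passes only in rows, so rows that do not move let the fingers close. It gives the time, the measured TCP pose, the force, the opening and the grip force at its end, in the units of the state.
- read_state(): the state, without advancing time (a new reading comes with each control period).
- camera(name): name is "side" or "top" or "wrist"; returns (picture, depth): 384x512x3 uint8, red, green, blue; 384x512 float32, mm along the optical axis (not along the pixel's ray), 0 where there is no reading.
- camera_info(name): a dict with "intrinsics" (3x3 intrinsics, pixels), "k1" (the pictures are not rectified: a ray, as slopes to the right and down, at radius r is drawn at 1 + k1 r^2 times it, then the intrinsics apply), "world_from_camera" (4x4, takes a point from camera to world coordinates). Camera axes: x right, y down, z forward; pixel columns grow to the right and rows downward; lengths in mm; the calibration is good to about 2 mm. A picture is of the moment at which its call begins: read the wrist's pose just before it. camera_info takes no time and is no camera call; for the wrist camera it gives the pose at the moment of the call.
- sign_off(): hands the job in; it is judged then, once.
The state is a dict: "clock": time; "joints": joint angles; "qd": joint speeds; "effort": joint torques, N m; "eef_pos": TCP position; "eef_rot": TCP orientation; "wrist_force": force on the tool from outside, world axes, zero at the start; "moment": the same for the moment, N m; "finger_gap": finger opening in mm; "finger_force": force on a finger pad.
Only numpy, scipy, OpenCV 4.12 (cv2) and the standard library are available. Lean on these libraries where they do the work, as an engineer would, in place of code of your own. Each camera call takes 0.05 s, during which the arm holds its last target. There are 200 camera calls.

TASK

Stand all the crown dies upright on the footed aluminium tray where it is on the bench, then slide the flat lifter under the loaded tray, carry it level on the lifter's blade, without holding the tray in the fingers, and set it down on the microscope's base, centred below the objective. Draw the lifter out again and lay it flat back on its mat, and pull the microscope's beam-splitter rod out to its middle click so that eyepieces and camera share the light. Do not knock the microscope's optics or shift the clear case, the jar or the mouth mirror.

Things in the scene. Friction and masses are not known exactly. Their poses are not given: they have to be found in the camera images.
- die1_c (a point): stone tooth die with a white crown on top: upright round base 18 mm in diameter and 18 mm high, crown 12 mm in diameter and 10 mm high, 28 mm in all, 16 g. This point is its centre half-way up, 14 mm above its underside; z is up along the die. All dies are alike; it may be absent
- die2_c (a point): stone tooth die with a white crown on top: upright round base 18 mm in diameter and 18 mm high, crown 12 mm in diameter and 10 mm high, 28 mm in all, 16 g. This point is its centre half-way up, 14 mm above its underside; z is up along the die. All dies are alike; it may be absent
- die3_c (a point): stone tooth die with a white crown on top: upright round base 18 mm in diameter and 18 mm high, crown 12 mm in diameter and 10 mm high, 28 mm in all, 16 g. This point is its centre half-way up, 14 mm above its underside; z is up along the die. All dies are alike; it may be absent
- die4_c (a point): stone tooth die with a white crown on top: upright round base 18 mm in diameter and 18 mm high, crown 12 mm in diameter and 10 mm high, 28 mm in all, 16 g. This point is its centre half-way up, 14 mm above its underside; z is up along the die. All dies are alike; it may be absent
- tray: aluminium tray, about 90 g, 118 mm (x) by 70 mm (y): 4 mm deck, its top 20 mm above the underside of the feet, 2.5 mm high rim, on two 5 mm thick runners under the long edges. The tunnel below the deck, 60 mm wide, 16 mm high, is open at both short ends. Origin: centre of the underside of the feet; x along the long side; +x end starts towards the microscope
- lifter: cranked flat lifter, 150 g. Steel blade 120 (x) by 40 by 3 mm, tip at +x. Origin: centre of the blade's underside, z up. From its rear edge a 16 mm wide neck rises at 45 degrees to a handle parallel to the blade: 14 mm wide (y), 18 mm high, x = -91 to -196 mm, centre line 41 mm above the underside. It lies steadily on its blade, handle in the air; centre of mass 37 mm behind the origin
- lifter_grip (a point): the place to hold the lifter: on the handle's centre line, 120 mm behind (-x) and 41 mm above the lifter's origin; axes as the lifter's. Hold it firmly (40 to 60 N): the loaded tray has its weight about 120 mm ahead of here
- mat: grey bench mat, fixed, 300 mm (its x) by 130 mm (its y), 2 mm thick; origin: centre of its underside. The lifter's home
- stage (a point): centre of the stage, on top of the microscope's fixed base plate, 25 mm above the bench, straight below the objective. Axes of the microscope: -x the operator's side with the eyepieces, +y the side of the rod, z up. The plate runs from x = -100 to +155 mm and 100 mm to either side; the 32 mm column stands on it at x = 125 mm. The -y side is open for the tray
- head: the optics above the stage: ring light 66 mm in diameter, lower face 130 mm above the stage; zoom body 88 mm in diameter; from 228 mm up a housing 92 mm wide (y); eyepieces leaning to -x (140 mm from the axis, up to 325 mm above the stage, 48 mm to either side); camera 50 mm wide on top, to 367 mm. Origin 25 mm below point stage; same axes
- rod_knob (a point): centre of the rod's black knob, 16 mm in diameter and 16 mm long, on a 7 mm steel rod that sticks out level from the +y side of the housing, 275 mm above the bench. Axes as stage's; the rod slides along y. Pushed in, the knob's centre is 88 mm from the optical axis and the face it comes out of 56 mm
- rod (a joint): beam-splitter rod, m: 0 pushed in (all light to the eyepieces, the start), 0.012 middle click (shared), 0.024 right out (all to the camera). Spring clicks hold it at these places: about 6 N to leave any of them; let go within 4 mm of a click it snaps in by itself
- case: closed clear plastic case, 110 by 170 by 44 mm, loose; bystander. Origin: centre of its underside
- jar: small white lidded jar, 48 mm in diameter and 50 mm high, loose; bystander. Origin: centre of its underside
- mirror: dental mouth mirror lying on the bench, 7 mm thick handle along its y, 160 mm long, loose; bystander. Origin: half-way along, on the bench
Mind the look-alikes: they are no part of the job. Of the things that look like the tray, take the one that is nearest to the robot's base at the start.

How it is judged (in metres and radians):
On the way, in this order (a step that is already met when the one before it is completed fails the run):
1. every die stands upright on the tray, the tray still on the bench (x of die1_c in the frame of tray between -0.057 and 0.057 m and y of die1_c in the frame of tray between -0.033 and 0.033 m and z of die1_c in the frame of tray between 0.03 and 0.038 m and angle between each of die1_c, die2_c, die3_c, die4_c's own z axis and vertical below 0.2 rad and x of die2_c in the frame of tray between -0.057 and 0.057 m and y of die2_c in the frame of tray between -0.033 and 0.033 m and z of die2_c in the frame of tray between 0.03 and 0.038 m and x of die3_c in the frame of tray between -0.057 and 0.057 m and y of die3_c in the frame of tray between -0.033 and 0.033 m and z of die3_c in the frame of tray between 0.03 and 0.038 m and x of die4_c in the frame of tray between -0.057 and 0.057 m and y of die4_c in the frame of tray between -0.033 and 0.033 m and z of die4_c in the frame of tray between 0.03 and 0.038 m and height (world z) of tray below 0.006 m), for 0.2 s.
2. the loaded tray is borne clear of the bench on the lifter, fingers off the tray (x of die1_c in the frame of tray between -0.057 and 0.057 m and y of die1_c in the frame of tray between -0.033 and 0.033 m and z of die1_c in the frame of tray between 0.03 and 0.038 m and angle between each of die1_c, die2_c, die3_c, die4_c's own z axis and vertical below 0.2 rad and x of die2_c in the frame of tray between -0.057 and 0.057 m and y of die2_c in the frame of tray between -0.033 and 0.033 m and z of die2_c in the frame of tray between 0.03 and 0.038 m and x of die3_c in the frame of tray between -0.057 and 0.057 m and y of die3_c in the frame of tray between -0.033 and 0.033 m and z of die3_c in the frame of tray between 0.03 and 0.038 m and x of die4_c in the frame of tray between -0.057 and 0.057 m and y of die4_c in the frame of tray between -0.033 and 0.033 m and z of die4_c in the frame of tray between 0.03 and 0.038 m and height (world z) of tray above 0.03 m and contact force between lifter and tray above 0.3 N and contact force between the fingers and tray below 0.05 N), for 0.2 s.
3. the loaded tray stands centred on the microscope's base and the lifter is drawn out (x of die1_c in the frame of tray between -0.057 and 0.057 m and y of die1_c in the frame of tray between -0.033 and 0.033 m and z of die1_c in the frame of tray between 0.03 and 0.038 m and angle between each of die1_c, die2_c, die3_c, die4_c's own z axis and vertical below 0.2 rad and x of die2_c in the frame of tray between -0.057 and 0.057 m and y of die2_c in the frame of tray between -0.033 and 0.033 m and z of die2_c in the frame of tray between 0.03 and 0.038 m and x of die3_c in the frame of tray between -0.057 and 0.057 m and y of die3_c in the frame of tray between -0.033 and 0.033 m and z of die3_c in the frame of tray between 0.03 and 0.038 m and x of die4_c in the frame of tray between -0.057 and 0.057 m and y of die4_c in the frame of tray between -0.033 and 0.033 m and z of die4_c in the frame of tray between 0.03 and 0.038 m and horizontal distance between tray and stage below 0.015 m and z of tray in the frame of stage between -0.003 and 0.004 m and angle between tray's own z axis and vertical below 0.06 rad and contact force between lifter and tray below 0.05 N and horizontal distance between lifter and tray above 0.12 m), for 0.2 s.
At the end, for the whole second after the job is handed in: Every die upright (within 11 degrees) on the tray; the tray level on the microscope's base, centre within 15 mm of the stage centre; the lifter off the tray, lying flat with blade centre and grip place over the mat; the rod within 2.5 mm of its middle click; all at rest (all of step 3 and x of lifter_grip in the frame of mat between -0.15 and 0.15 m and y of lifter_grip in the frame of mat between -0.065 and 0.065 m and x of lifter in the frame of mat between -0.15 and 0.15 m and y of lifter in the frame of mat between -0.065 and 0.065 m and z of lifter in the frame of mat between -0.001 and 0.006 m and angle between lifter's own z axis and vertical below 0.1 rad and value of joint rod between 0.0095 and 0.0145 m and linear speed of each of tray, lifter below 0.01 m/s); the robot touches nothing.
It fails at once if the tray is lifted while held by the fingers (height (world z) of tray above 0.012 m and contact force between the fingers and tray above 1 N and (z of tray in the frame of stage below -0.004 m or z of tray in the frame of stage above 0.004 m)).
It fails at once if the tray is tilted by more than 14 degrees (angle between tray's own z axis and vertical above 0.25 rad).
It fails at once if the microscope's optics are knocked (contact force between anything else and head above 10 N).
It fails at once if the case, jar or mirror is shifted by more than 30 mm (distance of any of case, jar, mirror from where it was at the start of the episode above 0.03 m).
Of die1, die2, die3, die4 only 2 to 4 are there at a start; the rules pass over those that are not, and their reading is None.
At some moment in a run one of lifter, tray may be knocked a few centimetres aside while the robot is not near it.
It also fails if it takes over 210 s, if anything falls off the work surface, if the arm or the gripper's body presses on something with over 40 N, if the wrist force passes 120 N, or if a joint passes its speed limit or range.

## Working session

There is one attempt and no reset: what is moved stays moved. The work goes in short steps, Python scripts to look and compute and a shell command to move; the robot and the scene stay as the last step left them, time stands still between calls to the robot, and variables do not carry over. Pictures are saved under pics/ and viewed, at most 18 in all, crops included, and the job is handed in when it is done.

```bash
ls; mkdir -p pics; cat > h.py <<'E'
import numpy as np, cv2
from cell import *
def snap(n,f=None):
    i=camera_info(n); p,d=camera(n)
    if f: cv2.imwrite('pics/'+f,p[:,:,::-1])
    return p,d,i
def rays(uv,i):
    uv=np.atleast_2d(np.float64(uv)); K=np.array(i['intrinsics']); k=i['k1']
    xy=np.c_[(uv[:,0]-K[0,2])/K[0,0],(uv[:,1]-K[1,2])/K[1,1]]
    u=xy.copy()
    for _ in range(20): u=xy/(1+k*(u**2).sum(1,keepdims=True))
    return np.c_[u,np.ones(len(u))]
def plane(uv,i,z):
    T=np.array(i['world_from_camera']); r=rays(uv,i)@T[:3,:3].T; o=T[:3,3]
    return o+r*((z-o[2])/r[:,2])[:,None]
def cloud(d,i):
    v,u=np.mgrid[:384,:512]; r=rays(np.c_[u.ravel(),v.ravel()],i)*d.reshape(-1,1)
    T=np.array(i['world_from_camera']); P=(r@T[:3,:3].T+T[:3,3]).reshape(384,512,3); P[d==0]=np.nan
    return P
def proj(p,i):
    T=np.array(i['world_from_camera']);c=(np.atleast_2d(p)-T[:3,3])@T[:3,:3]
    u=c[:,:2]/c[:,2:];u=u*(1+i['k1']*(u**2).sum(1,keepdims=True));K=np.array(i['intrinsics'])
    return u*[K[0,0],K[1,1]]+K[:2,2]
E
python3 - <<'E'
from h import *
for n in('top','side'):
    p,d,i=snap(n); np.savez(n,p=p,d=d); print(n,np.round(np.array(i['world_from_camera']),2).tolist(),i['intrinsics'],i['k1'])
    cv2.imwrite(f'pics/{n}0.png',cv2.resize(p[:,:,::-1],(800,600)))
s=read_state();print(s, grip_point_offset)
E
```

```text
pics
top [[-0.02, -0.99, 0.12, 442.89], [-1.0, 0.03, 0.02, -141.22], [-0.02, -0.12, -0.99, 1358.2], [0.0, 0.0, 0.0, 1.0]] [[415.78749106   0.         258.65511751]
 [  0.         415.78749106 183.73539492]
 [  0.           0.           1.        ]] -0.009127963994893367
side [[-0.98, -0.11, 0.15, 425.8], [-0.19, 0.54, -0.82, 682.31], [0.01, -0.84, -0.55, 737.38], [0.0, 0.0, 0.0, 1.0]] [[360.64725712   0.         253.07332921]
 [  0.         360.64725712 188.62884444]
 [  0.           0.           1.        ]] -0.09926390607956886
{'clock': 0.1, 'joints': array([ 1.19538226e+00,  3.00411688e-01,  1.52148927e+00, -3.95775375e-05,
        1.32069046e+00, -6.66003464e-02]), 'qd': array([-0.00056501, -0.00045289, -0.00128339, -0.00180042,  0.00038554,
       -0.0003156 ]), 'effort': array([ 1.65845362e-03, -5.32644582e+01, -3.53285372e+01,  7.10114907e-02,
        2.33423850e-02, -5.10081816e-05]), 'eef_pos': array([167.09218844, 523.77129323, 204.95775441]), 'eef_rot': array([-3.14059355e+00, -2.82173572e-05,  2.83278874e+00]), 'wrist_force': array([-0.44857394,  0.01424001,  0.40551667]), 'moment': array([-0.01971373,  0.06512423,  0.00233709]), 'finger_force': 0.0, 'finger_gap': 93.82521648823969} 18.8
```

View pics/top0.png

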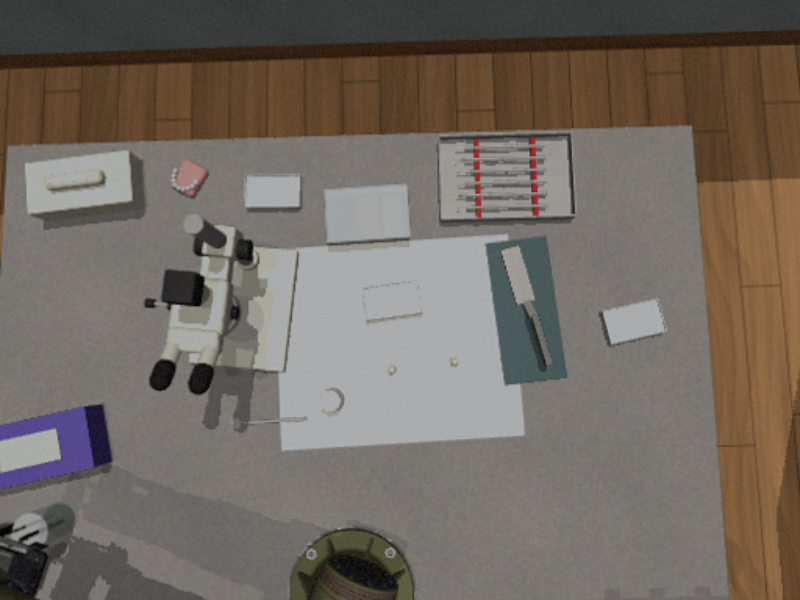

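View pics/side0.png

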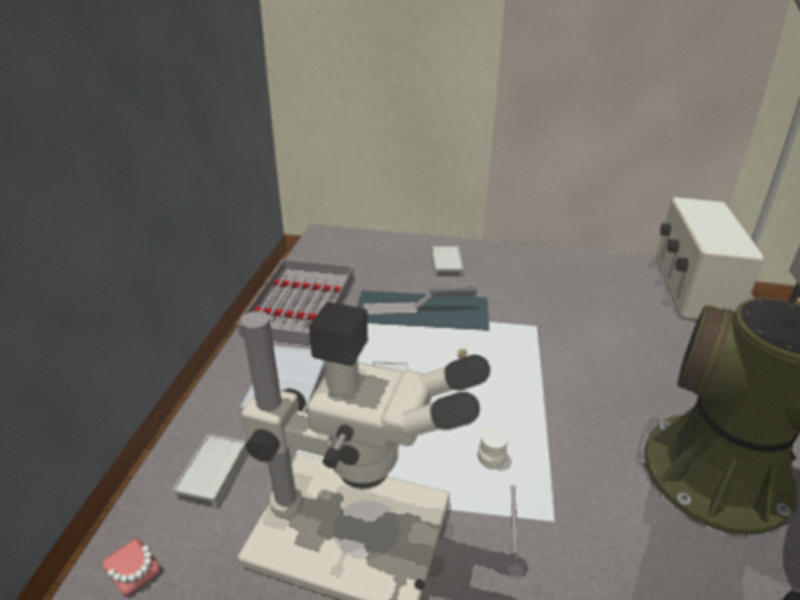

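The top view (800x600 pixels) shows the tray at (392,300), dies at (391,370) and (454,362), and the lifter on its mat at (515,265)–(545,355). The microscope is at (200,300), the jar at (330,401) and the mirror around (270,421). The side view shows the microscope in front with its rod knob near (340,437).

```bash
python3 - <<'E'
from h import *
i=camera_info('top'); D=np.load('top.npz'); p=D['p'];P=cloud(D['d'],i)
s=.64
for n,q in dict(tray=(392,300),die1=(391,370),die2=(454,362),paperA=(450,420),blade=(515,265),handle=(542,345),base_cr=(296,250),base_cl=(283,371),mat1=(487,243),mat2=(546,238),mat3=(566,377),mat4=(506,384),camtop=(183,287),knob=(150,303),jar=(331,400),case1=(325,188),case2=(411,242),mir1=(240,422),mir2=(305,418),eyeL=(165,375),eyeR=(200,378)).items():
    u,v=np.array(q)*s; print(n,np.round(P[int(v),int(u)]),np.round(plane((u,v),i,0)[0]))
im=cv2.resize(p[130:300,40:370,::-1],(800,412),interpolation=cv2.INTER_CUBIC);cv2.imwrite('pics/topcrop.png',im)
E
```

```text
tray [582. -91.  18.] [583. -94.   0.]
die1 [440. -89.  27.] [438. -88.   0.]
die2 [ 453. -216.   26.] [ 451. -220.    0.]
paperA [ 335. -208.   -2.] [ 333. -208.    0.]
blade [ 652. -351.   11.] [ 651. -355.    0.]
handle [ 483. -392.   46.] [ 482. -403.    0.]
base_cr [691. 106.  23.] [696. 109.   0.]
base_cl [442. 133.  17.] [441. 136.   0.]
mat1 [ 701. -295.    4.] [ 700. -298.    0.]
mat2 [ 709. -422.   -3.] [ 707. -423.    0.]
mat3 [ 416. -447.    7.] [ 415. -449.    0.]
mat4 [ 406. -322.    5.] [ 403. -325.    0.]
camtop [572. 208. 392.] [622. 350.   0.]
knob [562. 304. 280.] [590. 419.   0.]
jar [381.  33.  48.] [379.  37.   0.]
case1 [830.  45.   2.] [829.  46.   0.]
case2 [ 710. -136.   -3.] [ 706. -137.    0.]
mir1 [339. 226.   7.] [338. 226.   0.]
mir2 [345.  91.   5.] [343.  91.   0.]
eyeL [439. 253. 344.] [438. 384.   0.]
eyeR [435. 197. 340.] [430. 310.   0.]
```

View pics/topcrop.png

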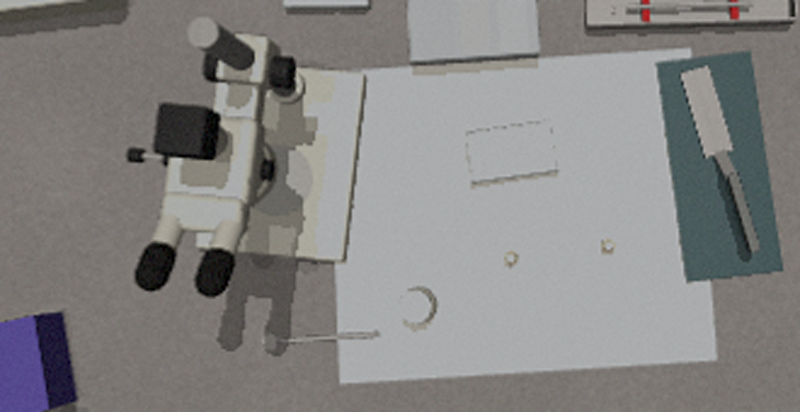

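Top crop: two dies are visible, the tray lies pale on the paper, and the microscope sits left with its plate edge clear. I'll move above the dies now.

```bash

python3 -m handwheel '0.26 -.86 0 -.76 0;0.26 -.86 0 -.76 0;0.26 -.86 0 -.76 0;0.26 -.86 0 -.76 0;0.26 -.86 0 -.76 0;0.26 -.86 0 -.76 0;0.26 -.86 0 -.76 0;0.26 -.86 0 -.76 0'
python3 -m handwheel '.25 -.75 0 -.76 0;.25 -.75 0 -.76 0;.25 -.75 0 -.76 0;.25 -.75 0 -.76 0;.25 -.75 0 -.76 0;.4 -.8 .2 -.76 0;.4 -.8 .2 -.76 0;.4 -.8 .2 -.76 0;.4 -.8 .2 -.76 0;.4 -.8 .2 -.76 0;0 0 0 0 0;0 0 0 0 0'
python3 - <<'E'
from h import *
p,d,i=snap('wrist','w1.png'); np.savez('w1',p=p,d=d,T=i['world_from_camera']); print(np.round(i['world_from_camera'],2),i['intrinsics'],i['k1'])
E
```

```text
clock: 0.77
eef_pos: [250.2, 247.1, 205.3]
eef_rot: [-3.142, 0.0, 2.299]
wrist_force: [1.1, 0.0, 0.6]
finger_gap: 94.0
finger_force: 0.0
clock: 1.77
eef_pos: [380.4, -62.3, 245.1]
eef_rot: [-3.141, -0.0, 1.636]
wrist_force: [-0.7, 0.4, 0.0]
finger_gap: 94.1
finger_force: 0.0
[[ 1.0000e+00  6.0000e-02  1.0000e-02  3.7491e+02]
 [ 6.0000e-02 -9.6000e-01 -2.6000e-01  1.3300e+01]
 [-0.0000e+00  2.6000e-01 -9.7000e-01  4.2321e+02]
 [ 0.0000e+00  0.0000e+00  0.0000e+00  1.0000e+00]] [[346.25199091   0.         258.68587501]
 [  0.         346.25199091 191.64849977]
 [  0.           0.           1.        ]] 0.015831442009468327
```

View pics/w1.png

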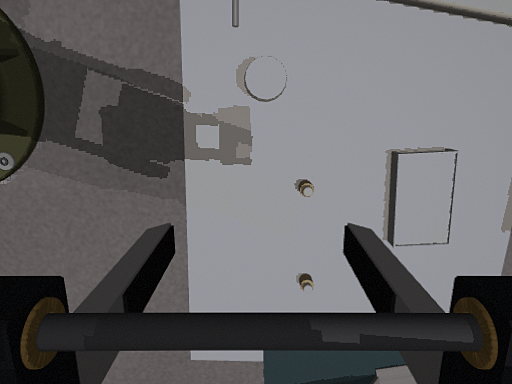

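The wrist view shows the two dies at (306,188) and (306,282), the tray at (425,197), and the jar at (266,78). No other dies are in sight.

```bash
cat >> h.py <<'E'
def rect(P,m):
    q=P[m][:,:2]; (c,s,a)=cv2.minAreaRect(q.astype(np.float32)); b=cv2.boxPoints((c,s,a))
    e=b[1]-b[0],b[2]-b[1]; l=max(e,key=np.linalg.norm); return np.round(c,1),np.round(s,1),round(np.degrees(np.arctan2(l[1],l[0]))%180,1),m.sum()
E
python3 - <<'E'
from h import *
D=np.load('w1.npz');i=dict(camera_info('wrist'),world_from_camera=D['T']);p=D['p'];P=cloud(D['d'],i)
j=camera_info('top');Q=cloud(np.load('top.npz')['d'],j)
for nm,C,b in(('wrist',P,None),('top',Q,None)):
    X,Y,Z=C[...,0],C[...,1],C[...,2]
    for n,(x,y) in dict(d1=(440,-89),d2=(453,-216)).items():
        m=(abs(X-x)<22)&(abs(Y-y)<22)&(Z>8); t=m&(Z>22)
        print(nm,n,np.round(np.nanmedian(C[t],0),1),t.sum(),np.round(np.nanmax(Z[m]),1), 'sat')
    m=(abs(X-582)<85)&(abs(Y+91)<100)&(Z>10)&(Z<40); print('tray',rect(C,m),np.nanmedian(Z[m]))
# crown colour centroid & two-view triangulation
def blob(p,u,v,r=9):
    w=p[v-r:v+r,u-r:u+r].astype(int); m=(w.max(2)-w.min(2))>25; y,x=np.nonzero(m);return x.mean()+u-r,y.mean()+v-r,m.sum()
pt=np.load('top.npz')['p']
for a,b in(((306,188),(250,237)),((306,282),(290,231))):
    A=blob(p,*a);B=blob(pt,*b,6);print(A,B,plane(A[:2],i,18),plane(B[:2],j,18))
E
```

```text
wrist d1 [434.  -83.9  27.2] 148 335.7 sat
wrist d2 [ 451.  -216.2   25.5] 72 28.0 sat
tray (array([580.6, -92.5]), array([ 72.1, 118.6]), np.float32(97.0), np.int64(5823)) 18.646023676566585
top d1 [440.3 -88.8  27.3] 9 32.1 sat
top d2 [ 456.  -219.4   24.8] 15 27.8 sat
tray (array([582.8, -92.4]), array([ 70.7, 117.9]), np.float32(96.6), np.int64(796)) 18.99012986547484
(np.float64(305.5238095238095), np.float64(187.44444444444446), np.int64(63)) (np.float64(251.0), np.float64(235.33333333333334), np.int64(3)) [[437.14432477 -86.10381629  18.        ]] [[442.2231345  -91.70888867  18.        ]]
(np.float64(306.0877192982456), np.float64(282.9824561403509), np.int64(57)) (np.float64(290.0), np.float64(231.16666666666666), np.int64(6)) [[ 450.47999243 -213.78680424   18.        ]] [[ 452.57851679 -216.78471655   18.        ]]
```

```bash

python3 -m handwheel '.72 -.31 0 0 .2;.72 -.31 0 0 .4;0 0 -1 0 .4;0 0 -1 0 .4;0 0 -1 0 .4;0 0 -1 0 .4;0 0 -1 0 .4;0 0 -.5 0 .4;0 0 -.5 0 .4;0 0 0 0 .4' 20
python3 -m handwheel '0 0 0 0 1;0 0 0 0 1;0 0 0 0 1;0 0 0 0 1;0 0 0 0 1;0 0 0 0 1;0 0 .2 0 1;0 0 .8 0 1;0 0 1 0 1;0 0 0 0 1' 20
```

```text
clock: 2.65
eef_pos: [435.6, -84.1, 2.4]
eef_rot: [-3.136, -0.002, 1.642]
wrist_force: [-0.6, 0.5, -0.5]
finger_gap: 56.3
finger_force: 0.0
clock: 3.48
eef_pos: [440.7, -86.8, 91.9]
eef_rot: [3.133, 0.003, 1.639]
wrist_force: [1.0, -1.0, 0.5]
finger_gap: 17.2
finger_force: 20.0
```

```bash

python3 -m handwheel '.7 .1 0 0 1;.7 .1 0 0 1;.7 .1 0 0 1;.7 .1 0 0 1;.7 .08 0 0 1;0 0 0 0 1;0 0 0 0 1;0 0 0 0 1'
python3 - <<'E'
from h import *
p,d,i=snap('wrist','w2.png');np.savez('w2',p=p,d=d,T=i['world_from_camera']);s=read_state();print(s['eef_pos'],s['eef_rot'],s['wrist_force'])
P=cloud(d,i);X,Y,Z=np.moveaxis(P,2,0)
m=(abs(X-582)<65)&(Y>-120)&(Y<0)&(Z>10)&(Z<30);print(rect(P,m), np.nanpercentile(P[m],[2,98],axis=0))
E
```

```text
clock: 4.15
eef_pos: [577.3, -66.9, 85.5]
eef_rot: [-3.141, -0.0, 1.639]
wrist_force: [-0.1, -0.4, -0.5]
finger_gap: 17.3
finger_force: 20.0
[577.2225555  -66.92472068  85.62780582] [-3.14121358e+00 -4.32815011e-05  1.63882853e+00] [ 0.27909274 -0.06053716 -0.11662075]
(array([579.6, -77. ]), array([70.1, 87.9]), np.float32(96.6), np.int64(6942)) [[ 543.59989554 -111.08497964   17.31030113]
 [ 613.9174793   -32.58220917   21.93648297]]
```

View pics/w2.png

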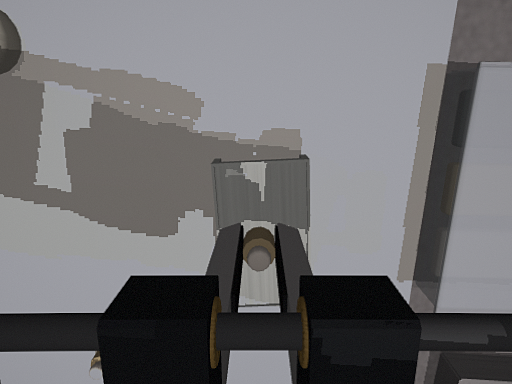

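The die hangs upright in the fingers at (258,250) over the tray deck, whose near end is at row 160.

```bash

python3 -m handwheel '0 0 -.5 0 1;0 0 -.5 0 1;0 0 -.25 0 1;0 0 -.15 0 1;0 0 -.1 0 1;0 0 0 0 1;0 0 0 0 1'
python3 -m handwheel '0 0 0 0 .9;0 0 0 0 .7;0 0 0 0 .6;0 0 0 0 .6;0 0 0 0 .6;0 0 .5 0 .6;0 0 1 0 .6;0 0 1 0 .6;0 0 0 0 .6' 20
```

```text
clock: 4.78
eef_pos: [578.2, -67.0, 26.2]
eef_rot: [3.141, 0.0, 1.639]
wrist_force: [0.3, -0.2, -1.0]
finger_gap: 17.0
finger_force: 20.0
clock: 5.53
eef_pos: [580.9, -67.3, 133.2]
eef_rot: [3.131, 0.003, 1.639]
wrist_force: [1.5, -0.5, 0.1]
finger_gap: 37.4
finger_force: 0.0
```

```bash

python3 -m handwheel '-.63 -.74 0 0 .5;-.63 -.74 0 0 .4;-.63 -.74 0 0 .4;-.63 -.74 0 0 .4;-.63 -.74 0 0 .4;0 0 -1 0 .4;0 0 -.9 0 .4;0 0 -.6 0 .4;0 0 -.4 0 .4;0 0 -.1 0 .4;0 0 0 0 .4' 20
python3 -m handwheel '0 0 0 0 1;0 0 0 0 1;0 0 0 0 1;0 0 0 0 1;0 0 0 0 1;0 0 0 0 1;0 0 .2 0 1;0 0 .8 0 1;0 0 1 0 1;0 0 .3 0 1;0 0 0 0 1;0 0 0 0 1' 20
python3 - <<'E'
from h import *
p,d,i=snap('wrist','w3.png');P=cloud(d,i);X,Y,Z=np.moveaxis(P,2,0);m=(abs(X-578)<40)&(abs(Y+67)<40)&(Z>43)&(Z<60)
print(np.nanmedian(P[m],0),m.sum(),np.percentile(Z[m],98) if m.any() else 0)
E
```

```text
clock: 6.45
eef_pos: [451.6, -214.6, 4.7]
eef_rot: [-3.14, -0.001, 1.639]
wrist_force: [0.4, -0.7, 0.4]
finger_gap: 56.2
finger_force: 0.0
clock: 7.45
eef_pos: [452.0, -214.9, 98.0]
eef_rot: [3.141, 0.001, 1.639]
wrist_force: [-0.3, -0.8, -1.4]
finger_gap: 17.2
finger_force: 20.0
[576.59046033 -75.03996586  45.13656296] 60 46.85206519943066
```

View pics/w3.png

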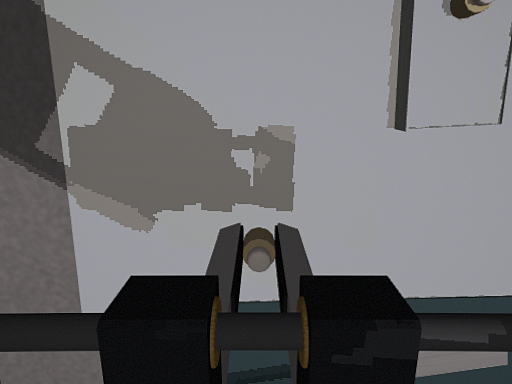

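Die 2 is gripped upright at (258,250), and die 1 stands on the tray at the top right (470,5).

```bash

python3 -m handwheel '.83 .61 0 0 1;.83 .61 0 0 1;.83 .61 0 0 1;.83 .61 0 0 1;0 0 0 0 1;0 0 -.5 0 1;0 0 -.5 0 1;0 0 -.4 0 1;0 0 -.25 0 1;0 0 -.12 0 1;0 0 0 0 1;0 0 0 0 1'
python3 -m handwheel '0 0 0 0 .9;0 0 0 0 .7;0 0 0 0 .6;0 0 0 0 .6;0 0 0 0 .6;0 0 .5 0 .6;0 0 1 0 .6;0 0 1 0 .6;0 0 1 0 .5;0 0 0 0 .5' 20
```

```text
clock: 8.5
eef_pos: [584.4, -117.3, 26.2]
eef_rot: [-3.141, -0.0, 1.639]
wrist_force: [-0.4, 0.8, -1.1]
finger_gap: 17.1
finger_force: 20.0
clock: 9.33
eef_pos: [587.4, -117.9, 175.1]
eef_rot: [3.13, 0.004, 1.639]
wrist_force: [1.6, -0.2, -0.1]
finger_gap: 46.0
finger_force: 0.0
```

```bash

python3 -m handwheel '-.16 -.42 .1 -1 .4;-.16 -.42 .1 -1 .2;-.16 -.42 .1 -1 0;-.16 -.42 .1 -1 0;-.16 -.42 .1 -1 0;-.16 -.42 .1 -1 0;-.16 -.42 .1 -1 0;-.16 -.42 .1 -1 0;-.16 -.42 0 -1 0;-.16 -.42 0 -1 0;-.16 -.42 0 -1 0;-.16 -.42 0 -1 0'
python3 -m handwheel '-.16 -.42 0 -1 0;-.16 -.42 0 -1 0;-.16 -.42 0 -1 0;-.16 -.42 0 -1 0;0 0 0 0 0;0 0 0 0 0'
python3 - <<'E'
from h import *
p,d,i=snap('wrist','w4.png');np.savez('w4',p=p,d=d,T=i['world_from_camera'])
p,d,i=snap('top','t4.png');np.savez('t4',p=p,d=d)
P=cloud(d,i);X,Y,Z=np.moveaxis(P,2,0);m=(abs(X-580)<55)&(abs(Y+92)<90)&(Z>10)&(Z<60);print(rect(P,m));m&=Z>36;print(P[m].round())
E
```

```text
clock: 10.33
eef_pos: [507.6, -319.6, 198.5]
eef_rot: [-3.142, -0.0, 0.588]
wrist_force: [0.4, 0.6, -0.1]
finger_gap: 94.1
finger_force: 0.0
clock: 10.83
eef_pos: [482.0, -386.4, 198.3]
eef_rot: [-3.141, 0.0, 0.243]
wrist_force: [-0.1, -0.2, -0.2]
finger_gap: 94.1
finger_force: 0.0
(array([583. , -92.3]), array([ 70.9, 118. ]), np.float32(96.9), np.int64(791))
[[ 592. -118.   40.]
 [ 591. -121.   46.]
 [ 588. -118.   46.]
 [ 588. -121.   44.]
 [ 588. -124.   41.]
 [ 588. -127.   39.]
 [ 586.  -70.   40.]
 [ 585. -115.   44.]
 [ 584. -118.   48.]
 [ 584. -121.   49.]
 [ 584. -124.   45.]
 [ 585. -127.   37.]
 [ 583.  -67.   43.]
 [ 582.  -71.   51.]
 [ 582.  -74.   49.]
 [ 583.  -76.   39.]
 [ 581. -118.   48.]
 [ 581. -121.   50.]
 [ 581. -124.   51.]
 [ 579.  -67.   46.]
 [ 579.  -70.   49.]
 [ 579.  -73.   48.]
 [ 579. -114.   37.]
 [ 579. -118.   36.]
 [ 577.  -63.   36.]
 [ 576.  -67.   47.]
 [ 576.  -70.   48.]
 [ 576.  -73.   49.]
 [ 577.  -76.   41.]
 [ 574.  -66.   36.]
 [ 573.  -70.   45.]
 [ 573.  -73.   46.]
 [ 573.  -76.   39.]
 [ 571.  -69.   36.]
 [ 571.  -73.   37.]]
```

View pics/w4.png

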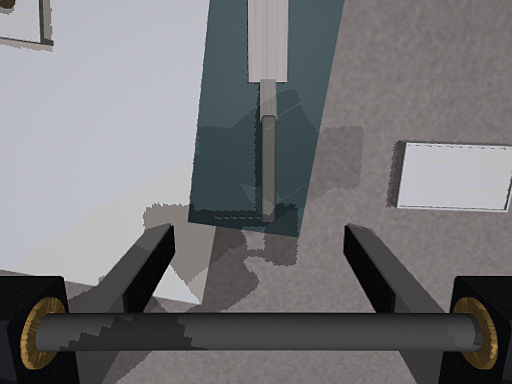

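Handle runs from (268,116) to (268,222) in the view, with the blade above it ending at row 80. It sits a little ahead of the fingers.

```bash
cat > lif.py <<'E'
from h import *
def lifter(P,lo=32,hi=60):
    X,Y,Z=np.moveaxis(P,2,0);m=(abs(X-530)<110)&(abs(Y+390)<60)&(Z>lo)&(Z<hi);return rect(P,m),np.nanmedian(Z[m])
E
python3 - <<'E'
from lif import *
for n,c in(('w4','wrist'),('t4','top')):
    D=np.load(n+'.npz');i=camera_info(c)
    if 'T' in D: i['world_from_camera']=D['T']
    P=cloud(D['d'],i);print(lifter(P))
    X,Y,Z=np.moveaxis(P,2,0);im=D['p'].astype(int)
    m=(abs(X-600)<120)&(Y<-280)&(Y>-420)&(im.min(2)>120)&(Z<15);print('blade',rect(P,m),np.nanmedian(Z[m]))
    if c=='wrist':print(plane([(268,116),(268,222)],i,52),plane([(248,80),(287,82)],i,5))
E
```

```text
((array([ 495. , -391.3]), array([110.3,  15.5]), np.float32(13.7), np.int64(1700)), np.float64(50.49175044174791))
blade (array([ 564.8, -335.3]), array([110.6, 169.7]), np.float32(180.0), np.int64(7080)) 0.543284847959228
[[ 541.16572175 -379.56691191   52.        ]
 [ 441.38244654 -404.8846056    52.        ]] [[ 569.14769085 -352.64618857    5.        ]
 [ 576.77703985 -391.79192608    5.        ]]
((array([ 532.1, -382.9]), array([36. , 15.4]), np.float32(16.3), np.int64(58)), np.float64(48.48411532531077))
blade (array([ 600. , -347.1]), array([134.6, 240.3]), np.float32(179.6), np.int64(1065)) 1.0995228131109798
```

```bash

python3 -m handwheel '.81 0 0 0 .2;0 0 -1 0 .4;0 0 -1 0 .4;0 0 -1 0 .4;0 0 -.7 0 .4;0 0 -.5 0 .4;0 0 -.16 0 .4;0 0 0 0 .4;0 0 0 0 .4' 60
python3 -m handwheel '0 0 0 0 1;0 0 0 0 1;0 0 0 0 1;0 0 0 0 1;0 0 0 0 1;0 0 0 0 1;0 0 0 0 1;0 0 0 0 1' 60
python3 -m handwheel '0 0 .1 0 1;0 0 .4 0 1;0 0 .5 0 1;0 0 1 0 1;0 0 0 0 1;0 0 0 0 1;0 0 0 0 1' 60
python3 - <<'E'
from h import *
p,d,i=snap('wrist','w5.png');np.savez('w5',p=p,d=d,T=i['world_from_camera'])
s=read_state();print(s['eef_pos'],s['eef_rot'],s['wrist_force'],s['moment'])
E
```

```text
clock: 11.68
eef_pos: [515.5, -386.0, 25.5]
eef_rot: [3.14, -0.001, 0.244]
wrist_force: [0.5, -0.3, 0.5]
finger_gap: 56.3
finger_force: 0.0
clock: 12.35
eef_pos: [514.7, -386.1, 24.3]
eef_rot: [3.141, -0.0, 0.243]
wrist_force: [-0.3, -0.2, 2.1]
finger_gap: 13.5
finger_force: 60.0
clock: 12.93
eef_pos: [514.4, -385.8, 103.7]
eef_rot: [-3.141, 0.001, 0.243]
wrist_force: [-0.1, -0.1, -1.8]
finger_gap: 13.7
finger_force: 60.0
[ 514.24014303 -385.60631754  103.01532753] [-3.13997946e+00  1.21345185e-03  2.42768047e-01] [-0.04220997 -0.20047133 -2.01236232] [-0.0591495   0.19025689 -0.01740862]
```

View pics/w5.png

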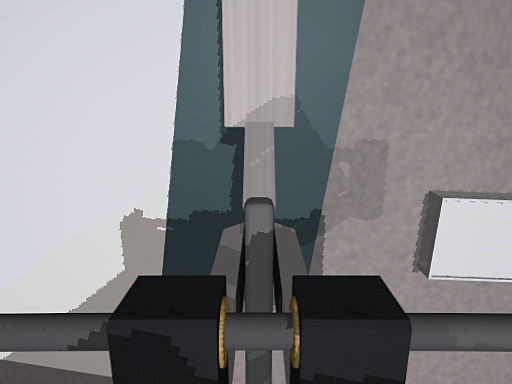

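The lifter is held squarely by the handle, with the blade at (260,65). I'll check its tilt.

```bash
cat > blade.py <<'E'
from h import *
def blade(p,d,i,s):
    # blade plane and edges in tool heading frame (forward = along blade)
    P=cloud(d,i);y=s['eef_rot'][2];f=np.array([np.cos(y),np.sin(y),0]);l=np.array([-np.sin(y),np.cos(y),0])
    q=P-s['eef_pos'];F=q@f;L=q@l;Z=q[...,2]
    m=(F>66)&(F<175)&(abs(L)<19)&(Z<-5)&(Z>-45)
    A=np.c_[F[m],L[m],np.ones(m.sum())];c,*_=np.linalg.lstsq(A,Z[m],rcond=None)
    r=np.abs(A@c-Z[m])<4;c,*_=np.linalg.lstsq(A[r],Z[m][r],rcond=None)
    print('blade slope fwd, left, top z under TCP',c.round(3),'z at F=120',round(c[0]*120+c[2],1),m.sum())
    mm=(F>60)&(F<190)&(abs(L)<40)&(abs(c[0]*F+c[1]*L+c[2]-Z)<6);print(rect(np.stack([F,L,Z],2),mm))
E
python3 - <<'E'
from blade import *
D=np.load('w5.npz');i=camera_info('wrist');blade(D['p'],D['d'],i,read_state())
E
```

```text
blade slope fwd, left, top z under TCP [-6.0000e-03  3.0000e-03 -2.0497e+01] z at F=120 -21.2 8093
(array([91.8,  0.7]), array([40.1, 63.8]), np.float32(179.8), np.int64(9215))
```

```bash

python3 -m handwheel '.15 .04 0 .98 1;.15 .04 0 .98 1;.15 .04 0 .98 1;.15 .04 0 .98 1;.15 .04 0 .98 1;.15 .04 0 .98 1;.15 .04 0 .98 1;.15 .04 0 .98 1;.15 .04 0 .98 1' 60
python3 -m handwheel '.15 .04 0 .98 1;.15 .04 0 .98 1;.15 .04 0 .98 1;.15 .04 0 .98 1;.15 .04 0 .98 1;.15 .04 0 .98 1;.15 .04 0 .98 1;.15 0 0 .94 1;0 0 0 0 1;0 0 0 0 1;0 0 0 0 1' 60
python3 - <<'E'
from blade import *
p,d,i=snap('wrist','w6.png');s=read_state();print(s['eef_pos'],s['eef_rot']);blade(p,d,i,s)
P=cloud(d,i);X,Y,Z=np.moveaxis(P,2,0);m=(abs(X-582)<60)&(Y>-190)&(Y<-20)&(Z>10)&(Z<30);print(rect(P,m))
p,d,j=snap('top','t6.png');P=cloud(d,j);X,Y,Z=np.moveaxis(P,2,0);m=(abs(X-582)<60)&(Y>-190)&(Y<-20)&(Z>10)&(Z<30);print(rect(P,m))
E
```

```text
clock: 13.73
eef_pos: [568.5, -371.2, 102.4]
eef_rot: [-3.139, -0.0, 1.017]
wrist_force: [0.5, -0.6, -0.5]
finger_gap: 13.6
finger_force: 60.0
clock: 14.65
eef_pos: [616.2, -360.3, 103.3]
eef_rot: [-3.14, -0.001, 1.69]
wrist_force: [0.3, 0.3, -0.6]
finger_gap: 13.6
finger_force: 60.0
[ 616.28212376 -360.42593595  103.63307043] [-3.14083175e+00 -6.13649830e-04  1.69063347e+00]
blade slope fwd, left, top z under TCP [-3.0000e-03  2.0000e-03 -2.0858e+01] z at F=120 -21.2 8295
(array([92.8,  0.7]), array([40. , 65.2]), np.float32(179.6), np.int64(9380))
(array([0., 0.]), array([0., 0.]), np.float32(0.0), np.int64(0))
(array([583.1, -92.5]), array([ 71.1, 117.8]), np.float32(96.7), np.int64(742))
```

View pics/w6.png

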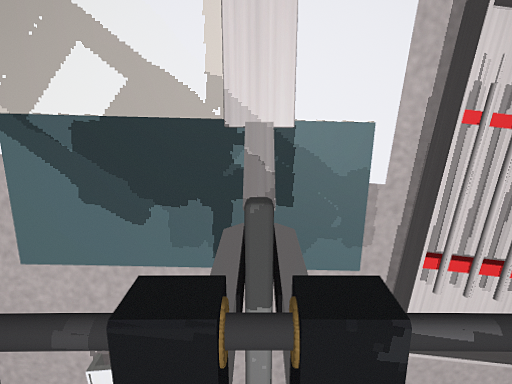

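The blade is level and headed at the tray. The mat is below it and the instrument box stays clear on the right, with its edge near (430,250). I'll lower and start inserting.

```bash

python3 -m handwheel '-.05 0 -.6 0 1;0 0 -.6 0 1;0 0 -.4 0 1;0 0 -.2 0 1;0 0 -.08 0 1;0 0 0 0 1;0 0 0 0 1' 60
python3 -m handwheel '-.042 .355 0 0 1;-.042 .355 0 0 1;-.042 .355 0 0 1;-.042 .355 0 0 1;0 0 0 0 1;0 0 0 0 1' 60
python3 - <<'E'
from h import *
p,d,j=snap('top');P=cloud(d,j);X,Y,Z=np.moveaxis(P,2,0);m=(abs(X-582)<60)&(Y>-153)&(Y<-20)&(Z>10)&(Z<60);print(rect(P,m));s=read_state();print(s['eef_pos'],s['wrist_force'])
u=proj([600,-180,10],j)[0];x,y=int(u[0])-90,int(u[1])-68
cv2.imwrite('pics/t7.png',cv2.resize(p[y:y+120,x:x+160,::-1],(800,600)))
p,d,j=snap('side');u=proj([600,-180,10],j)[0];x,y=int(u[0])-60,int(u[1])-45;cv2.imwrite('pics/s7.png',cv2.resize(p[y:y+90,x:x+120,::-1],(800,600)))
E
```

```text
clock: 15.33
eef_pos: [615.2, -360.8, 30.3]
eef_rot: [3.14, 0.001, 1.693]
wrist_force: [0.6, -0.3, -0.6]
finger_gap: 13.5
finger_force: 60.0
clock: 15.83
eef_pos: [608.7, -303.7, 30.5]
eef_rot: [3.14, 0.001, 1.694]
wrist_force: [-1.0, 0.3, -2.0]
finger_gap: 13.6
finger_force: 60.0
(array([582.9, -93.1]), array([ 70.6, 119.6]), np.float32(97.0), np.int64(790))
[ 608.5488911  -304.27837927   30.20033055] [ 0.02834947 -0.32062444 -2.31121051]
```

View pics/t7.png

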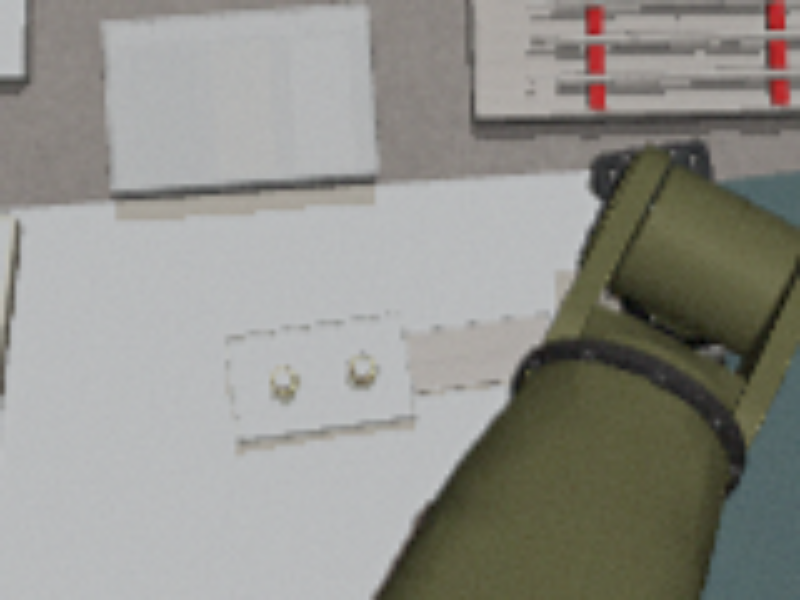

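The blade tip is well inside the tunnel, roughly centred: blade rows 330–395 against tray rows 318–420 at its end near column 405. Dies stand at (284,382) and (362,370).

```bash

python3 -m handwheel '-.04 .25 -.05 0 1;-.05 .32 0 0 1;-.05 .32 0 0 1;-.05 .32 0 0 1;-.05 .32 0 0 1;-.04 .32 0 0 1;-.04 .31 0 0 1;0 0 0 0 1;0 0 0 0 1;0 0 0 0 1' 60
python3 - <<'E'
from h import *
p,d,j=snap('top');P=cloud(d,j);X,Y,Z=np.moveaxis(P,2,0);m=(abs(X-582)<60)&(Y>-153)&(Y<-20)&(Z>13)&(Z<60);print(rect(P,m));s=read_state();print(s['eef_pos'],s['wrist_force'])
E
```

```text
clock: 16.77
eef_pos: [595.4, -217.5, 27.2]
eef_rot: [3.141, 0.0, 1.693]
wrist_force: [0.0, 0.4, -1.1]
finger_gap: 13.4
finger_force: 60.0
(array([583. , -92.5]), array([ 70.6, 117.6]), np.float32(96.8), np.int64(662))
[ 595.31541192 -217.75844598   27.1059671 ] [-0.42392911  0.73199715 -1.05613204]
```

```bash

python3 -m handwheel '0 0 .1 0 1;0 0 .05 0 1;0 0 .05 0 1;0 0 .05 0 1;0 0 .05 0 1;0 0 .05 0 1;0 0 .05 0 1;0 0 0 0 1;0 0 0 0 1' 60
cat > tray.py <<'E'
from h import *
def tray(y0,y1,x=582,zl=13,zh=150,c='wrist'):
    p,d,i=snap(c);s=read_state();P=cloud(d,i);X,Y,Z=np.moveaxis(P,2,0);m=(abs(X-x)<60)&(Y>y0)&(Y<y1)&(Z>zl)&(Z<zh)
    A=np.c_[X[m]-x,Y[m]-(y0+y1)/2,np.ones(m.sum())];z=Z[m];r=np.ones(len(z),bool)
    for k in(8,4,3,3): k0,*_=np.linalg.lstsq(A[r],z[r],rcond=None);r=abs(A@k0-z)<k
    print('slope x,y,z mid',k0.round(3),r.sum(),s['eef_pos'].round(1),s['wrist_force'].round(1),s['moment'].round(2));m[m]=r;print(rect(P,m));return p
E
python3 - <<'E'
from tray import *
p=tray(-147,-35);tray(-147,-35,c='top');cv2.imwrite('pics/w8.png',p[:,:,::-1])
E
```

```text
clock: 17.57
eef_pos: [595.3, -217.2, 43.1]
eef_rot: [3.141, 0.0, 1.693]
wrist_force: [-0.1, 0.1, -2.8]
finger_gap: 13.4
finger_force: 60.0
slope x,y,z mid [ 1.0000e-03 -1.0000e-02  2.5664e+01] 13292 [ 595.2 -217.2   43. ] [-0.2  1.6 -2.3] [-0.34  0.01  0.01]
(array([ 585.1, -121.6]), array([70.4, 57. ]), np.float32(6.1), np.int64(13292))
slope x,y,z mid [-2.0000e-03 -7.0000e-03  2.5861e+01] 433 [ 595.2 -217.2   42.9] [ 0.4  0.5 -3.1] [-0.36 -0.05  0.02]
(array([582.4, -90.9]), array([ 70.4, 114.4]), np.float32(96.1), np.int64(433))
```

View pics/w8.png

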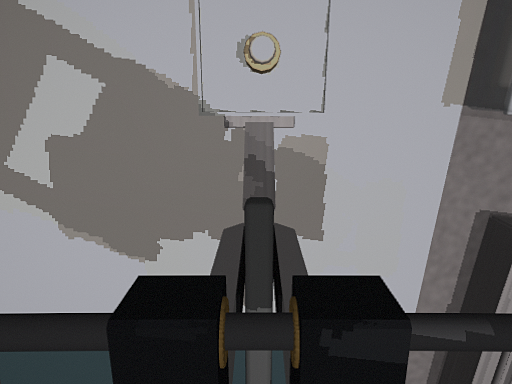

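The tray rides level on the blade: its near end is at row 110, the blade's rear edge at row 121, and the die is upright at (263,50). Raise it while I refine the stage position.

```bash

python3 -m handwheel '0 0 .1 0 1;0 0 .2 0 1;0 0 .2 0 1;0 0 .2 0 1;0 0 .2 0 1;0 0 .1 0 1;0 0 0 0 1;0 0 0 0 1;0 0 0 0 1' 60
python3 - <<'E'
from tray import *
tray(-147,-35,c='top')
D=np.load('top.npz');i=camera_info('top');P=cloud(D['d'],i)
X,Y,Z=np.moveaxis(P,2,0)
m=(Z>15)&(Z<35)&(X>420)&(X<720)&(Y>90)&(Y<330);print(m.sum())
# lower-right edge: min y per x bin
q=P[m];xs=np.arange(460,680,15);e=np.array([(x,q[abs(q[:,0]-x)<7.5][:,1].min()) for x in xs]);k=np.polyfit(e[:,0],e[:,1],1)
r=abs(np.polyval(k,e[:,0])-e[:,1])<3;k=np.polyfit(e[r,0],e[r,1],1);print('edge',k,np.degrees(np.arctan(k[0])),r.sum())
a=np.arctan(k[0]);ex=np.array([np.cos(a),np.sin(a)]);ey=np.array([-ex[1],ex[0]])
u=q[:,:2]@ex;v=q[:,:2]@ey;print('ex extent',np.percentile(u,[0,.5,1,99,99.5,100]),'v min',np.percentile(v,[0,.5,2]))
S=lambda u0,v0:u0*ex+v0*ey
print('stage from -x edge',S(u.min()+100,v.min()+100),'from +x',S(u.max()-155,v.min()+100))
# side view
D=np.load('side.npz');i=camera_info('side');P=cloud(D['d'],i);X,Y,Z=np.moveaxis(P,2,0)
m=(Z>18)&(Z<32)&(X>420)&(X<720)&(Y>90)&(Y<340);q=P[m];u=q[:,:2]@ex;v=q[:,:2]@ey
print('side u',np.percentile(u,[0,1,99,100]),'v',np.percentile(v,[0,1,99,100]),np.median(q[:,2]))
for zl,zh,n in((150,160,'ring'),(262,290,'knobz'),(385,400,'cam')):
    for c in('top','side'):
        P=cloud(np.load(c+'.npz')['d'],camera_info(c));X,Y,Z=np.moveaxis(P,2,0);m=(Z>zl)&(Z<zh)&(X>420)&(X<720)&(Y>90)&(Y<340)
        if n=='knobz':m&=Y>285
        if m.sum()>3: print(n,c,m.sum(),np.percentile(P[m],[1,50,99],axis=0).round(1).tolist())
E
```

```text
clock: 18.42
eef_pos: [595.0, -217.1, 82.6]
eef_rot: [-3.141, -0.0, 1.693]
wrist_force: [-0.2, 0.1, -2.9]
finger_gap: 13.5
finger_force: 60.0
slope x,y,z mid [ 1.0000e-03 -1.2000e-02  6.5492e+01] 473 [ 595.  -217.2   82.5] [ 0.9 -0.7 -2.6] [-0.37  0.06  0.  ]
(array([582.5, -91. ]), array([ 70.6, 113.9]), np.float32(96.3), np.int64(473))
2902
edge [-1.16184262e-01  1.82955444e+02] -6.627154917065271 15
ex extent [421.90981378 422.93313166 424.0143105  672.86553871 674.43445471
 677.42322846] v min [181.00405122 182.08241126 183.30799197]
stage from -x edge [550.85260507 218.89389671] from +x [551.3625892  218.83464458]
side u [420.51785894 424.05817423 671.54656768 677.39418983] v [184.01774122 189.78787555 382.83693566 385.05839861] 25.827471525640078
ring side 52 [[521.8, 205.9, 150.5], [562.3, 244.2, 157.7], [671.4, 254.8, 159.9]]
knobz top 57 [[554.3, 285.6, 270.3], [559.7, 302.1, 278.4], [567.6, 314.4, 283.0]]
knobz side 145 [[553.4, 286.8, 270.3], [559.8, 310.9, 280.2], [568.9, 317.6, 285.1]]
cam top 442 [[548.3, 191.2, 385.5], [572.5, 216.1, 390.7], [597.0, 242.0, 395.3]]
cam side 640 [[546.4, 196.7, 385.4], [570.5, 225.8, 392.6], [596.9, 245.4, 394.1]]
```

```bash

python3 -m handwheel '-.01 .1 0 0 1;-.02 .2 0 0 1;-.03 .3 0 0 1;-.03 .3 0 0 1;-.03 .3 0 0 1;-.03 .3 0 0 1;-.03 .3 0 0 1;-.03 .3 0 0 1;-.03 .3 0 0 1;-.03 .3 0 0 1;-.03 .3 0 0 1;-.03 .3 0 0 1' 60
python3 -m handwheel '-.03 .3 0 0 1;-.03 .3 0 0 1;-.03 .3 0 0 1;-.03 .3 0 0 1;-.03 .3 0 0 1;-.02 .2 0 0 1;-.02 .15 0 0 1;0 .05 0 0 1;0 0 0 0 1;0 0 0 0 1' 60
python3 - <<'E'
from tray import *
s=read_state();print(s['eef_pos'],s['eef_rot'])
x,y=s['eef_pos'][:2]+[-12.3,124.8];print('tray expected',x,y)
tray(y-56,y+56,x=x,zl=50,zh=110,c='top');p=tray(y-56,y+56,x=x,zl=50,zh=110);cv2.imwrite('pics/w9.png',p[:,:,::-1])
E
```

```text
clock: 19.47
eef_pos: [581.9, -84.0, 83.1]
eef_rot: [3.142, 0.0, 1.693]
wrist_force: [0.7, 0.0, -2.4]
finger_gap: 13.4
finger_force: 60.0
clock: 20.3
eef_pos: [574.5, -9.5, 83.0]
eef_rot: [3.142, 0.0, 1.693]
wrist_force: [0.1, -0.1, -3.5]
finger_gap: 13.5
finger_force: 60.0
[574.4853647   -9.47757172  83.03323091] [3.14159104e+00 1.14355465e-04 1.69295188e+00]
tray expected 562.1853647047171 115.3224282823643
slope x,y,z mid [-1.2000e-02 -1.1000e-02  6.5971e+01] 264 [574.5  -9.6  83. ] [ 0.4  0.6 -3. ] [-0.34  0.03  0.  ]
(array([561.8, 117.2]), array([ 69.9, 114.3]), np.float32(96.7), np.int64(264))
slope x,y,z mid [ 2.0000e-03 -1.1000e-02  6.5577e+01] 13582 [574.5  -9.7  83. ] [ 0.3 -0.1 -2.6] [-0.31  0.03  0.  ]
(array([564.5,  86. ]), array([70.5, 57.2]), np.float32(6.2), np.int64(13582))
```

View pics/w9.png

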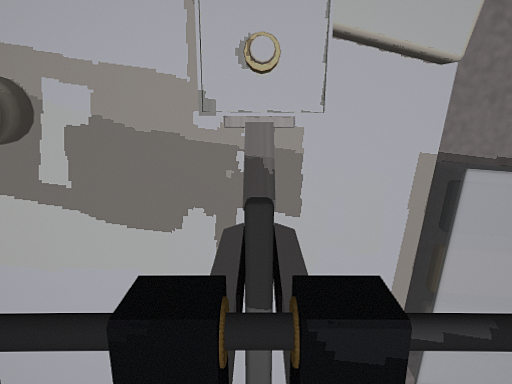

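The tray still sits unchanged on the blade, with the die upright at (263,50), and the microscope plate's edge is coming into view at the top right (340–450, 30–60).

```bash

python3 -m handwheel '-.01 .1 0 0 1;-.02 .2 0 0 1;-.03 .3 0 0 1;-.03 .3 0 0 1;-.03 .3 0 0 1;-.03 .3 0 0 1;-.03 .3 0 0 1;-.03 .3 0 0 1;-.03 .2 0 0 1;-.02 .17 0 0 1;-.02 .1 0 0 1;0 .05 0 0 1' 60
python3 -m handwheel '0 0 0 0 1;0 0 0 0 1;0 0 -.1 0 1;0 0 -.1 0 1;0 0 -.1 0 1;0 0 -.05 0 1;0 0 0 0 1;0 0 0 0 1' 60
python3 - <<'E'
from tray import *
s=read_state();x,y=s['eef_pos'][:2]+[-12.3,124.8];print('tray expected',x,y)
p=tray(y-56,y+56,x=x,zl=40,zh=100)
p,d,i=snap('side');u=proj([551,215,60],i)[0].astype(int);cv2.imwrite('pics/s9.png',cv2.resize(p[u[1]-75:u[1]+75,u[0]-100:u[0]+100,::-1],(800,600)))
E
```

```text
clock: 21.4
eef_pos: [563.1, 96.1, 83.1]
eef_rot: [-3.142, 0.0, 1.693]
wrist_force: [-0.2, -0.1, -2.2]
finger_gap: 13.6
finger_force: 60.0
clock: 22.07
eef_pos: [563.2, 95.5, 68.9]
eef_rot: [-3.141, 0.0, 1.693]
wrist_force: [0.2, 0.1, -2.4]
finger_gap: 13.5
finger_force: 60.0
tray expected 550.9093226150729 220.30817409649015
slope x,y,z mid [ 3.0000e-03 -1.3000e-02  5.1332e+01] 6416 [563.3  95.5  69.1] [-0.1  0.4 -1.6] [-0.31  0.04 -0.06]
(array([554.5, 178.4]), array([71.2, 30.5]), np.float32(4.1), np.int64(6416))
```

View pics/s9.png

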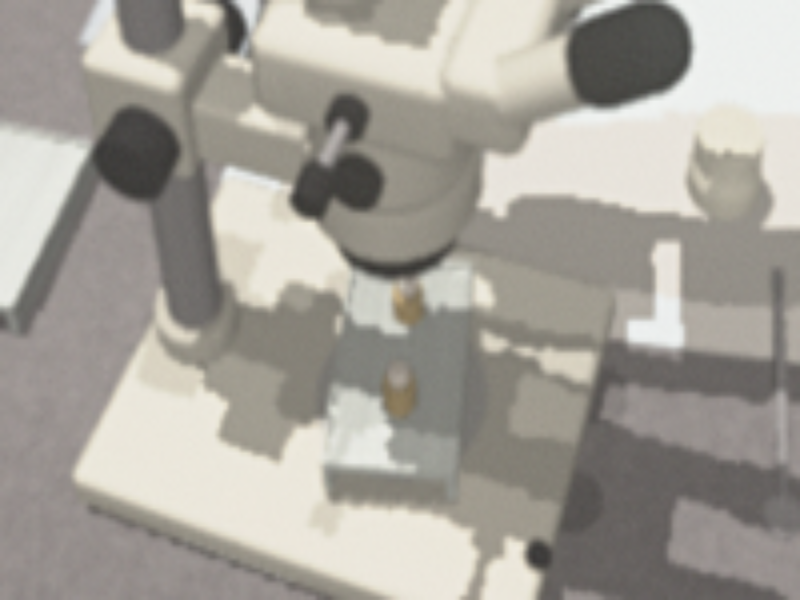

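The tray hovers just above the stage with both dies upright at (408,300) and (400,388). The rod knob is at (315,190). Set it down and draw out.

```bash

python3 -m handwheel '0 0 -.05 0 1;0 0 -.05 0 1;0 0 -.05 0 1;0 0 -.05 0 1;0 0 -.05 0 1;0 0 -.05 0 1;0 0 -.04 0 1;0 0 0 0 1;0 0 0 0 1' 60
python3 - <<'E'
from tray import *
s=read_state();x,y=551,220
p=tray(y-56,y+56,x=x,zl=35,zh=60);tray(y-56,y+56,x=x,zl=38,zh=60,c='side')
E
```

```text
clock: 22.92
eef_pos: [563.2, 95.6, 55.4]
eef_rot: [-3.142, -0.0, 1.693]
wrist_force: [0.4, -1.1, -1.0]
finger_gap: 13.3
finger_force: 60.0
slope x,y,z mid [ 2.0000e-03 -4.0000e-03  4.3871e+01] 7636 [563.3  95.6  55.5] [ 0.2  0.4 -1.5] [-0.22  0.04  0.02]
(array([554.3, 179.9]), array([71.3, 34. ]), np.float32(3.8), np.int64(7636))
slope x,y,z mid [ 3.0000e-03 -1.0000e-03  4.6039e+01] 1175 [563.3  95.6  55.6] [-0.5 -0.  -1.8] [-0.21  0.04 -0.03]
(array([550.8, 222.6]), array([ 71.2, 114.7]), np.float32(96.6), np.int64(1175))
```

```bash

python3 -m handwheel '.02 -.15 0 0 1;.03 -.25 0 0 1;.037 -.3 0 0 1;.037 -.3 0 0 1;.037 -.3 0 0 1;.037 -.3 0 0 1;.037 -.3 0 0 1;.037 -.3 0 0 1;.037 -.3 0 0 1;.037 -.3 0 0 1;.037 -.3 0 0 1;.037 -.3 0 0 1' 60
python3 -m handwheel '.037 -.3 0 0 1;.037 -.3 0 0 1;.037 -.3 0 0 1;0 0 .5 0 1;0 0 .8 0 1;0 0 0 0 1;0 0 0 0 1' 60
python3 - <<'E'
from tray import *
x,y=551,220
tray(y-56,y+56,x=x,zl=38,zh=60,c='side')
from blade import blade
s=read_state();p,d,i=snap('wrist');blade(p,d,i,s);print(s['eef_rot'])
E
```

```text
clock: 24.02
eef_pos: [580.2, -41.6, 55.4]
eef_rot: [3.142, 0.0, 1.693]
wrist_force: [0.1, -0.4, -1.6]
finger_gap: 13.6
finger_force: 60.0
clock: 24.6
eef_pos: [585.3, -77.1, 109.0]
eef_rot: [3.139, 0.001, 1.693]
wrist_force: [0.2, -1.1, -2.5]
finger_gap: 13.8
finger_force: 60.0
slope x,y,z mid [ 1.0000e-03 -4.0000e-03  4.6016e+01] 1172 [584.5 -76.8 107.5] [ 0.4  0.7 -1.2] [-0.19  0.03  0.02]
(array([550.9, 222.3]), array([ 71.3, 115.4]), np.float32(96.5), np.int64(1172))
blade slope fwd, left, top z under TCP [-4.0000e-03  2.0000e-03 -2.0465e+01] z at F=120 -20.9 8241
(array([92.7,  0.7]), array([40.1, 65.2]), np.float32(179.7), np.int64(9401))
[3.14111357e+00 1.79165132e-04 1.69303609e+00]
```

```bash

python3 -m handwheel '-.1 -.45 0 -.98 1;-.1 -.45 0 -.98 1;-.1 -.45 0 -.98 1;-.1 -.45 0 -.98 1;-.1 -.45 0 -.98 1;-.1 -.45 0 -.98 1;-.1 -.45 0 -.98 1;-.1 -.45 0 -.98 1;-.1 -.45 0 -.98 1;-.1 -.45 0 -.98 1;-.1 -.45 0 -.98 1;-.1 -.45 0 -.98 1' 60
python3 -m handwheel '-.1 -.45 0 -.98 1;-.1 -.45 0 -.98 1;-.1 -.45 0 -.98 1;-.1 -.45 0 -.98 1;-.14 -.54 0 -.95 1;0 0 0 0 1;0 0 -.6 0 1;0 0 -.6 0 1;0 0 -.3 0 1;0 0 -.2 0 1;0 0 -.1 0 1;0 0 0 0 1' 60
python3 -m handwheel '0 0 -.08 0 1;0 0 -.06 0 1;0 0 0 0 1;0 0 0 0 1' 60
```

```text
clock: 25.7
eef_pos: [535.6, -293.0, 105.9]
eef_rot: [-3.139, 0.001, 0.663]
wrist_force: [0.8, 0.1, -1.2]
finger_gap: 13.6
finger_force: 60.0
clock: 26.7
eef_pos: [514.9, -385.7, 35.0]
eef_rot: [-3.141, 0.0, 0.242]
wrist_force: [-0.5, -0.5, -0.6]
finger_gap: 13.5
finger_force: 60.0
clock: 27.03
eef_pos: [515.0, -386.1, 30.2]
eef_rot: [3.141, -0.0, 0.242]
wrist_force: [-0.5, 0.2, -1.8]
finger_gap: 13.5
finger_force: 60.0
```

```bash

python3 -m handwheel '0 0 -.05 0 1;0 0 -.05 0 1;0 0 -.03 0 1;0 0 -.02 0 1;0 0 0 0 1;0 0 0 0 1;0 0 0 0 1' 60
python3 -m handwheel '0 0 0 0 .9;0 0 0 0 .7;0 0 0 0 .5;0 0 0 0 .4;0 0 0 0 .4;0 0 .5 0 .3;0 0 1 0 .3;0 0 1 0 .3;0 0 1 0 .3;0 0 1 0 .3;0 0 0 0 .3;0 0 0 0 .3' 20
python3 - <<'E'
from lif import *
p,d,i=snap('wrist','w10.png');print(lifter(cloud(d,i)))
E
```

```text
clock: 27.62
eef_pos: [514.8, -386.2, 24.2]
eef_rot: [3.141, -0.0, 0.242]
wrist_force: [-3.2, 0.4, 5.2]
finger_gap: 13.6
finger_force: 60.0
clock: 28.62
eef_pos: [515.5, -386.5, 206.2]
eef_rot: [3.138, -0.003, 0.242]
wrist_force: [-0.9, 0.2, -1.1]
finger_gap: 66.1
finger_force: 0.0
((array([ 494.9, -389.5]), array([110.4,  15.2]), np.float32(13.3), np.int64(1512)), np.float64(50.469521644263864))
```

View pics/w10.png

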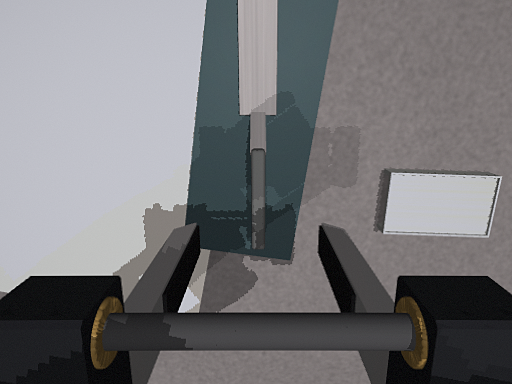

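The lifter lies flat back on the mat, handle (258,150–248). Next is the rod, going around the robot side; first a check of heights along the path.

```bash
python3 - <<'E'
from h import *
P=cloud(np.load('top.npz')['d'],camera_info('top'));X,Y,Z=np.moveaxis(P,2,0)
for x0,x1,y0,y1 in((150,400,120,560),(400,480,300,480),(480,640,320,480)):
    m=(X>x0)&(X<x1)&(Y>y0)&(Y<y1)&(Z>10);print((x0,x1,y0,y1),m.sum(),np.nanmax(Z[m]) if m.any() else 0, np.median(P[m],0) if m.any() else 0)
E
python3 -m handwheel '-.7 .66 .4 1 .5;-.7 .66 .4 1 .5;-.7 .66 .4 1 .5;-.7 .66 .4 1 .5;-.7 .66 .4 1 .5;-.7 .66 .4 1 .5;-.7 .66 .4 1 .5;0 0 0 0 .5' 20
python3 -m handwheel '.02 .75 0 .69 .5;.02 .75 0 .69 .5;.02 .75 0 .69 .5;.02 .75 0 .69 .5;.02 .75 0 .69 .5;.02 .75 0 .69 .5;.02 .75 0 .69 .5;.02 .75 0 .69 .5;.02 .75 0 .69 .5;.02 .75 0 .69 .5;0 0 0 0 .5' 20
```

```text
(150, 400, 120, 560) 2044 532.3787667831988 [276.11559142 499.83078967  80.6145331 ]
(400, 480, 300, 480) 34 31.275815009855023 [471.69093745 317.96294358  23.64154697]
(480, 640, 320, 480) 3 29.61981151027703 [481.30287041 321.4454034   27.13470765]
clock: 29.33
eef_pos: [316.4, -198.6, 318.4]
eef_rot: [3.137, -0.0, 0.859]
wrist_force: [-0.5, -1.0, 1.2]
finger_gap: 47.0
finger_force: 0.0
clock: 30.25
eef_pos: [326.5, 102.3, 314.2]
eef_rot: [-3.138, 0.0, 1.463]
wrist_force: [0.8, -0.4, 0.6]
finger_gap: 46.9
finger_force: 0.0
```

```bash

python3 -m handwheel '-.22 .72 0 0 .5;-.22 .72 0 0 .5;-.22 .72 0 0 .5;-.22 .72 0 0 .5;-.22 .72 0 0 .5;-.22 .72 0 0 .5;-.22 .72 0 0 .5;-.22 .72 0 0 .5' 20
python3 -m handwheel '.37 .69 0 0 .5;.37 .69 0 0 .5;.37 .69 0 0 .5;.37 .69 0 0 .5;.8 -.05 0 0 .5;.8 -.05 0 0 .5;.8 -.05 0 0 .5;.8 -.05 0 0 .5;.8 -.05 0 0 .5;0 0 0 0 .5;0 0 0 0 .5' 20
```

```text
clock: 30.92
eef_pos: [256.0, 330.1, 314.4]
eef_rot: [-3.14, 0.002, 1.454]
wrist_force: [1.2, -0.3, -0.3]
finger_gap: 47.8
finger_force: 0.0
clock: 31.83
eef_pos: [477.2, 428.4, 312.8]
eef_rot: [-3.139, 0.003, 1.452]
wrist_force: [-0.7, -0.2, 0.9]
finger_gap: 47.2
finger_force: 0.0
```

```bash

python3 -m handwheel '.7 -.36 -.45 0 .5;.7 -.36 -.45 0 .5;.7 -.36 -.5 0 .5;0 0 0 0 .5;0 0 0 0 .5;0 0 0 0 .5' 20
cat > knob.py <<'E'
from h import *
p,d,i=snap('wrist','w11.png');s=read_state();P=cloud(d,i);X,Y,Z=np.moveaxis(P,2,0)
print(s['eef_pos'],s['eef_rot'])
for c in('wrist','side'):
    if c=='side':p,d,i=snap('side');P=cloud(d,i);X,Y,Z=np.moveaxis(P,2,0)
    m=(abs(X-562)<25)&(Y>288)&(Y<345)&(abs(Z-275)<14)&(p.max(2)<90);print(c,m.sum(),np.percentile(P[m],[2,50,98],axis=0).round(1).tolist() if m.any() else '')
E
python3 knob.py
```

```text
clock: 32.33
eef_pos: [559.0, 386.7, 260.0]
eef_rot: [-3.141, -0.0, 1.455]
wrist_force: [-0.3, -0.4, -0.2]
finger_gap: 47.2
finger_force: 0.0
[558.83407658 387.10184672 260.67557518] [ 3.1409277e+00 -7.6368516e-04  1.4558219e+00]
wrist 662 [[552.8, 308.3, 268.0], [560.5, 315.1, 277.0], [567.6, 316.8, 281.9]]
side 0
```

View pics/w11.png

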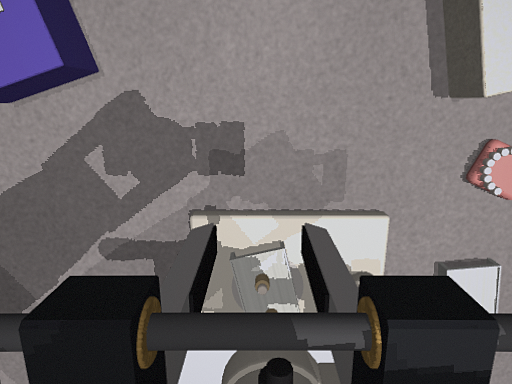

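The view shows the tray with upright dies at (262,280) on the plate. The knob (275,370) is dark, in front of the housing and between the fingers. Approach in −y and grip.

```bash

python3 -c "
from h import *
P=cloud(np.load('side.npz')['d'],camera_info('side'));X,Y,Z=np.moveaxis(P,2,0)
for a,b in((255,268),(268,276),(276,285)):
    m=(X>470)&(X<660)&(Y>a)&(Y<b)&(Z>100);print(a,b,m.sum(),np.nanmax(Z[m]))"
python3 -m handwheel '.04 -.3 -.1 0 .5;0 -.3 0 0 .5;0 -.3 0 0 .5;0 -.3 0 0 .5;0 -.3 0 0 .5;0 -.2 0 0 .5;0 -.12 0 0 .5;0 0 0 0 .5;0 0 0 0 .5' 30
python3 -m handwheel '0 0 0 0 .7;0 0 0 0 .9;0 0 0 0 1;0 0 0 0 1;0 0 0 0 1;0 0 0 0 1;0 0 0 0 1' 30
```

```text
255 268 1318 322.01468728442114
268 276 760 321.14926932028595
276 285 53 311.5993994038063
clock: 33.18
eef_pos: [561.4, 313.5, 256.0]
eef_rot: [3.141, -0.0, 1.455]
wrist_force: [-0.2, 0.1, 0.2]
finger_gap: 47.0
finger_force: 0.0
clock: 33.77
eef_pos: [561.9, 313.6, 255.8]
eef_rot: [3.14, -0.0, 1.455]
wrist_force: [6.6, 1.8, -1.7]
finger_gap: 15.1
finger_force: 30.0
```

```bash

python3 -m handwheel '0 .05 0 0 1;0 .05 0 0 1;.01 .05 0 0 1;.01 .05 0 0 1;.01 .05 0 0 1;.01 .05 0 0 1;0 0 0 0 1;0 0 0 0 1;0 0 0 0 1' 45
```

```text
clock: 34.52
eef_pos: [563.3, 325.5, 255.7]
eef_rot: [3.141, -0.0, 1.455]
wrist_force: [6.2, -0.3, -1.6]
finger_gap: 14.5
finger_force: 45.0
```

```bash

python3 -m handwheel '0 0 0 0 .8;0 0 0 0 .6;0 0 0 0 .5;0 0 0 0 .5;0 .3 0 0 .5;0 .4 0 0 .5;0 .4 0 0 .5;0 .4 0 0 .5;0 .3 0 0 .5;0 0 0 0 .5;0 0 0 0 .5;0 0 0 0 .5'
sed -i 's/w11/w12/' knob.py; python3 knob.py
python3 - <<'E'
from tray import *
tray(164,276,x=551,zl=38,zh=60,c='side')
p,d,i=snap('top','t12.png');P=cloud(d,i);from lif import lifter;print(lifter(P));
Q=cloud(np.load('top.npz')['d'],i)
for n,(x,y,r) in dict(jar=(381,33,40),case=(770,-50,110),mir=(342,160,90)).items():
    print(n,[P_[(abs(P_[...,0]-x)<r)&(abs(P_[...,1]-y)<r)&(P_[...,2]>(30 if n!='mir' else 4))].mean(0).round(1) for P_ in(Q,P)])
p,d,i=snap('side');u=proj([551,215,100],i)[0].astype(int);cv2.imwrite('pics/s12.png',cv2.resize(p[u[1]-75:u[1]+75,u[0]-100:u[0]+100,::-1],(800,600)))
E
```

```text
clock: 35.52
eef_pos: [562.9, 397.3, 255.7]
eef_rot: [-3.141, 0.0, 1.455]
wrist_force: [-0.6, -0.4, -0.4]
finger_gap: 46.9
finger_force: 0.0
[562.99858991 397.04712594 255.89325096] [3.14158126e+00 1.00265502e-04 1.45444178e+00]
wrist 566 [[554.3, 323.0, 267.8], [562.0, 327.4, 275.8], [569.1, 328.8, 281.5]]
side 0 
slope x,y,z mid [-7.0000e-03 -2.0000e-03  4.5944e+01] 695 [563.1 397.  256.1] [ 0.1  1.2 -0. ] [-0.06  0.03  0.  ]
(array([550.6, 224. ]), array([ 71.2, 112.4]), np.float32(96.6), np.int64(695))
((array([ 495.7, -390.6]), array([112.3,  14.9]), np.float32(14.4), np.int64(187)), np.float64(50.002358250402494))
jar [array([381.5,  34.1,  48.9]), array([381.5,  34.2,  48.4])]
case [array([762.6, -45.7,  42.8]), array([762.6, -45.6,  42.8])]
mir [array([373.4, 177.3, 130. ]), array([322.2, 192.6, 567.3])]
```

View pics/s12.png

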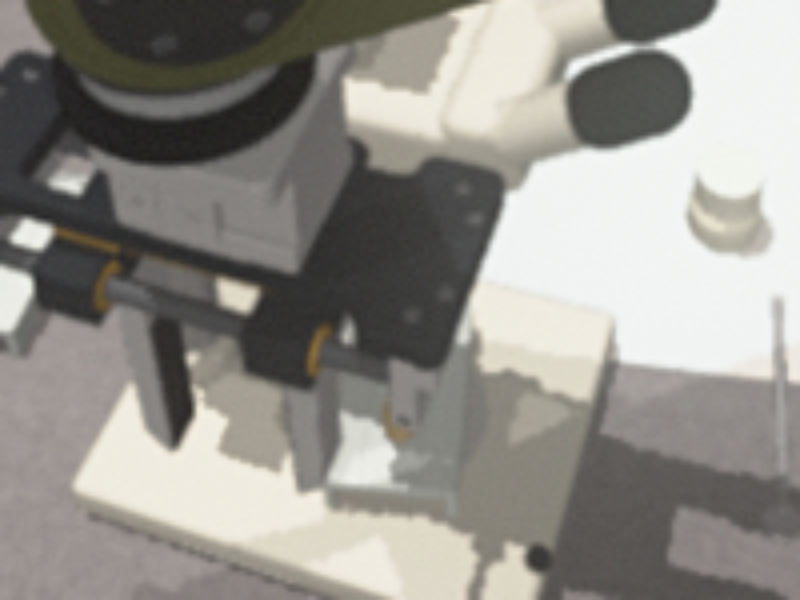

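The knob face moved 316.8→328.8 mm, a 12 mm pull. The tray, lifter, jar and case are in place, the mirror looks unmoved at (780,300–510), and a die is visible upright near (400,415).

```bash
python3 -c "
from cell import *
print(sign_off())"
```

```text
the job is handed in; nothing more can be done
None
```

I handed the job in after about 36 s of the 210 s, but no verdict came back. By my camera measurements the tray with its two dies stands within about 5 mm of the stage centre, the lifter lies flat on its mat, the rod is pulled out 12 mm, and the case, jar and mirror appear unmoved.

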